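# Pack a desk kit box: heavy things lowest

### The arm

A 7-joint arm with a two-finger parallel gripper is mounted at the origin on the work surface. World frame = base frame: x ahead of the robot, y to its left, z up, the work surface at z = 0. Lengths are in mm, angles in rad, forces in N, time in s.
With the tool pointing down it reaches from about 400 to 850 mm from the base axis. Payload 10.4 kg.
Tool frame: the origin (TCP) lies at the very end of the fingers, on their centre line; the grasp point (between the pads) lies 19 mm behind it; z points along the fingers, y is the line along which they close (so a half turn about z gives the same grasp; the last joint's range is limited). The gripper opens to 85 mm and grips with 20 to 120 N. Pads are 22 mm wide; open, the fingers measure 114 mm over their backs; the gripper's body (76 mm by 85 mm) begins 54 mm behind the grasp point. The pads swing forward as they close: fully open they stand 13 mm farther back than shut.
Start: joints at [1.314, 0.332, -0.065, 1.46, 0.022, 1.35, -0.088], TCP at [144.819, -608.015, 201.038] pointing down, gripper open.
Joint ranges: [-2.6, 2.6], [-0.5, 2.12], [-1.47, 1.34], [0.16, 2.42], [-1.27, 4.41], [0.06, 2.06], [-2.6, 2.6]. Speed limits (rad/s): [2.22, 2.22, 2.79, 2.79, 3.14, 3.14, 3.14].

### API

Orientations are given as a rotation vector (axis times angle).
In Python, from bench import * gives the robot as it stands. The module is installed in compiled form; this text tells all that it offers. Calls block until the motion is done:
- move_to(position, orientation): joint-space move of the TCP to a pose.
- servo_line(position, attitude=None, speed=150, until_force=None): straight line of the TCP; attitude=None keeps the orientation; speed is the mean speed in mm/s. With until_force (N) it stops when the force on the tool has changed by that much, and returns True; else False.
- move_j(angles): joint-space move.
- gripper_open() and clamp(f_grip=None): open the fingers fully, or close them until they stop; f_grip is the grip in N (None keeps the last).
- hold(seconds).
- solve_ik(position, orientation): joint angles nearest the present ones, or None.
- read_state(): the state.
- grab_frame(name): name is "side" or "top"; returns the picture (384x512x3 uint8, red, green, blue); there is no depth.
- get_calibration(name): a dict with "K" (3x3 intrinsics, pixels), "T" (4x4, takes a point from camera to world coordinates). Camera axes: x right, y down, z forward; pixel columns grow to the right and rows downward; lengths in mm; the calibration is good to about 2 mm. A picture is of the moment at which its call begins. get_calibration takes no time and is no camera call.
A pose or a line that the arm cannot do raises IKError and nothing moves.
- sign_off(): hands the job in; it is judged then, once.
Trained networks look in the newest picture that a camera, given by its name, has taken for a name from the list of things; names that differ only in an ending like _2 or _b are one class to them, and where a whole thing is asked for, a point or a joint stands for the part that bears it (a point fixed in the world has none). Each returns a list of dicts, best first, with "p" (0 to 1); they miss things now and then, are a little off and sometimes report something else, mostly with a low value. They report only what shows in the picture. A call takes as long as a camera call. They do not tell look-alikes from the thing itself.
- recognise(camera, query): "location" ([column, row] in pixels, amid what is visible of it).
- tip_of(camera, query): "location" ([column, row] in pixels: a listed point, or the origin of a listed thing).
The state is a dict: "clock": time; "joint_pos": joint angles; "qvel": joint speeds; "tau": joint torques, N m; "tool_pos": TCP position; "eef_rot": TCP orientation; "force": force on the tool from outside, world axes, zero at the start; "moment": the same for the moment, N m; "finger_gap": opening from 0.0 (shut) to 1.0 (fully open); "finger_force": force on a finger pad.
Only numpy, scipy, OpenCV 4.12 (cv2) and the standard library are available. Lean on these libraries where they do the work, as an engineer would, in place of code of your own. Each camera call takes 0.05 s, during which the arm holds its last target. There are 200 camera calls.

### The job

Pack the blue kit box for a colleague's new desk: heaviest lowest, lay both docking stations flat side by side on the floor of its open bay, every box of staples flat directly on the docking stations, and every light card case flat on top of what lies there, never under a box of staples. Seat the red stapler and the green hole punch fully home in their own shaped cutouts in the foam, at any point in the job. Leave the mug, the calculator and the flowerpot where they are.

Things in the scene. Friction and masses are not known exactly. Their poses are not given: they have to be found in the camera images.
- kit: Blue plastic kit box, 206 mm along x by 279 mm along y, fixed on the desk, turned up to 0.25 rad; origin at the centre of its underside, z up. Walls 5 mm thick, 64 mm tall. Its -y half is the open stacking bay; its +y half is filled by black foam, top 64 mm above the desk, with two shaped cutouts with yellow floors: stapler's nearer the bay, punch's outside.
- bay (a point): Centre of the floor of the stacking bay, axes as the box's. The bay is 196 mm along x by 150 mm along y inside, floor 4 mm and rim 64 mm above the desk. Two 80 x 48 mm items lie side by side in it, their length along x, with their centres at x = -46 and +46 mm, y = 0.
- dock1_center (a point): Centre (half-way up) of a docking station, the heaviest kind of item (about 600 g): a dark grey metal block 80 x 48 x 30 mm with port strips on its long sides and a green dot on top. x runs along its 80 mm length, y across its 48 mm width, z up; it looks the same turned half round. It starts lying flat on the desk, its long sides free for the fingers.
- dock2_center (a point): Centre (half-way up) of a docking station, the heaviest kind of item (about 600 g): a dark grey metal block 80 x 48 x 30 mm with port strips on its long sides and a green dot on top. x runs along its 80 mm length, y across its 48 mm width, z up; it looks the same turned half round. It starts lying flat on the desk, its long sides free for the fingers.
- staples1_center (a point): Centre (half-way up) of a full box of staples, middling heavy (about 200 g): a brown cardboard block 80 x 48 x 18 mm with a red label on top. May be absent (None). x runs along its 80 mm length, y across its 48 mm width, z up; it looks the same turned half round. It starts lying flat on the desk, its long sides free for the fingers.
- staples2_center (a point): Centre (half-way up) of a full box of staples, middling heavy (about 200 g): a brown cardboard block 80 x 48 x 18 mm with a red label on top. May be absent (None). x runs along its 80 mm length, y across its 48 mm width, z up; it looks the same turned half round. It starts lying flat on the desk, its long sides free for the fingers.
- case1_center (a point): Centre (half-way up) of an empty plastic card case, the lightest kind of item (about 30 g): a white block 80 x 48 x 16 mm with a grey seam. May be absent (None). x runs along its 80 mm length, y across its 48 mm width, z up; it looks the same turned half round. It starts lying flat on the desk, its long sides free for the fingers.
- case2_center (a point): Centre (half-way up) of an empty plastic card case, the lightest kind of item (about 30 g): a white block 80 x 48 x 16 mm with a grey seam. May be absent (None). x runs along its 80 mm length, y across its 48 mm width, z up; it looks the same turned half round. It starts lying flat on the desk, its long sides free for the fingers.
- stapler_center (a point): Red stapler, 120 mm long, 32 mm tall, 180 g, flat on the desk, turned any way: point on its body's centre line, mid-length, half-way up, z up. T-shaped outline: body 24 mm wide from x = -60 to +20 mm, head 42 mm wide (y = -21 to +21) from x = +20 to +60. Balances within 12 mm of this point; grip it here across the body.
- punch_center (a point): Green single-hole punch, 120 mm long, 32 mm tall, 180 g, flat on the desk, turned any way: point on its body's centre line, mid-length, half-way up, z up. L-shaped outline: body 22 mm wide from x = -60 to +20 mm, head from x = +20 to +60 and y = -11 to +31. Balances within 12 mm of this point; grip it here across the body.
- stapler_head (a point): Point of the stapler half-way up, at x = +40 mm on the same centre line: in its head.
- stapler_cutout (a point): Floor of the stapler's cutout (48 mm above the desk, 16 mm below the foam top), at the point that comes under stapler_center when seated. The cutout has the stapler's outline with 3 mm clearance all round; its axes are those of the seated stapler (and of the box). Seated, the stapler stands 16 mm above the foam.
- stapler_cutout_head (a point): The like point below stapler_head: 40 mm along x from stapler_cutout, in the head end of the cutout.
- punch_head (a point): Point of the punch half-way up, at x = +40 mm on the same centre line: in its head.
- punch_cutout (a point): Floor of the punch's cutout (48 mm above the desk, 16 mm below the foam top), at the point that comes under punch_center when seated. The cutout has the punch's outline with 3 mm clearance all round; its axes are those of the seated punch (and of the box). Seated, the punch stands 16 mm above the foam.
- punch_cutout_head (a point): The like point below punch_head: 40 mm along x from punch_cutout, in the head end of the cutout.
- mug: White mug, 76 mm across, 85 mm tall, beyond the box; bystander. Origin at its underside.
- calculator: Black desk calculator, 130 x 80 x 17 mm, beyond the box; bystander. Origin at its underside.
- flowerpot: Little flowerpot, 80 mm across, about 100 mm tall, beyond the box; bystander. Origin at its underside.
Not all that is in view belongs to the job. Of the things that look like the part that bears punch_center, the larger one is meant. What is shaped like the part that bears staples1_center but turquoise is not meant.

How it is judged (in metres and radians):
At the end, for the whole second after the job is handed in: Docks flat on the bay floor; staples flat on docks (centre 34-44 mm above floor); cases flat above docks (centre 33-80 mm); centres within 85 mm along, 56 mm across of bay centre, tilt < 0.15 rad. Tools in own cutouts: centre and head within 8 mm, underside 4 mm, tilt < 0.1 rad. All at rest (x of dock1_center in the frame of bay between -0.085 and 0.085 m and y of dock1_center in the frame of bay between -0.056 and 0.056 m and z of dock1_center in the frame of bay between 0.01 and 0.02 m and angle between each of dock1_center, dock2_center, staples1_center, staples2_center, case1_center, case2_center's own z axis and vertical below 0.15 rad and linear speed of each of dock1, dock2, staples1, staples2, case1, case2, stapler, punch below 0.02 m/s and x of dock2_center in the frame of bay between -0.085 and 0.085 m and y of dock2_center in the frame of bay between -0.056 and 0.056 m and z of dock2_center in the frame of bay between 0.01 and 0.02 m and x of staples1_center in the frame of bay between -0.085 and 0.085 m and y of staples1_center in the frame of bay between -0.056 and 0.056 m and z of staples1_center in the frame of bay between 0.034 and 0.044 m and x of staples2_center in the frame of bay between -0.085 and 0.085 m and y of staples2_center in the frame of bay between -0.056 and 0.056 m and z of staples2_center in the frame of bay between 0.034 and 0.044 m and x of case1_center in the frame of bay between -0.085 and 0.085 m and y of case1_center in the frame of bay between -0.056 and 0.056 m and z of case1_center in the frame of bay between 0.033 and 0.08 m and x of case2_center in the frame of bay between -0.085 and 0.085 m and y of case2_center in the frame of bay between -0.056 and 0.056 m and z of case2_center in the frame of bay between 0.033 and 0.08 m and horizontal distance between stapler_center and stapler_cutout below 0.008 m and horizontal distance between stapler_head and stapler_cutout_head below 0.008 m and z of stapler_center in the frame of stapler_cutout between 0.012 and 0.02 m and angle between each of stapler_center, punch_center's own z axis and vertical below 0.1 rad and horizontal distance between punch_center and punch_cutout below 0.008 m and horizontal distance between punch_head and punch_cutout_head below 0.008 m and z of punch_center in the frame of punch_cutout between 0.012 and 0.02 m); the robot touches nothing.
It fails at once if the mug is knocked away or over (distance of mug from where it was at the start of the episode above 0.04 m or angle between mug's own z axis and vertical above 0.5 rad).
It fails at once if the calculator is knocked away or over (distance of calculator from where it was at the start of the episode above 0.04 m or angle between calculator's own z axis and vertical above 0.5 rad).
It fails at once if the flowerpot is knocked away or over (distance of flowerpot from where it was at the start of the episode above 0.04 m or angle between flowerpot's own z axis and vertical above 0.5 rad).
Of staples1, staples2 only 1 to 2 are there at a start; the rules pass over those that are not, and their reading is None.
Of case1, case2 only 1 to 2 are there at a start; the rules pass over those that are not, and their reading is None.
At some moment in a run one of stapler, punch may be knocked a few centimetres aside while the robot is not near it.
Once in a run the grip may slacken for a moment while it holds something.
It also fails if it takes over 210 s, if anything falls off the work surface, if the arm or the gripper's body presses on something with over 40 N, if the wrist force passes 120 N, or if a joint passes its speed limit or range.

## Working session

There is one attempt and no reset: what is moved stays moved. The work goes in short steps, each a Python script; the robot and the scene stay as the last script left them, time stands still between calls to the robot, and variables do not carry over. Pictures are saved under pics/ and viewed, at most 14 in all, crops included, and the job is handed in when it is done.

```bash
mkdir -p pics; python3 - <<'E'
from bench import *
import cv2,numpy as np
for n in("top","side"):
    im=grab_frame(n); cv2.imwrite(f"pics/{n}0.png",cv2.resize(im[:,:,::-1],(800,600),interpolation=cv2.INTER_CUBIC))
    c=get_calibration(n); print(n,np.round(c["K"],1).tolist(),np.round(c["T"],3).tolist())
s=read_state();print(s["clock"],s["eef_rot"],s["tool_pos"])
E
```

```text
top [[389.0, 0.0, 260.2], [0.0, 389.0, 194.5], [0.0, 0.0, 1.0]] [[0.003, -0.998, 0.058, 498.925], [-1.0, -0.004, -0.01, -3.995], [0.011, -0.058, -0.998, 1177.987], [0.0, 0.0, 0.0, 1.0]]
side [[436.3, 0.0, 256.6], [0.0, 436.3, 199.5], [0.0, 0.0, 1.0]] [[-0.909, -0.244, 0.339, 98.356], [-0.418, 0.552, -0.722, 972.194], [-0.011, -0.798, -0.603, 880.14], [0.0, 0.0, 0.0, 1.0]]
0.1 [-3.11889114e+00 -3.66331038e-01  3.39813873e-04] [ 144.70054653 -607.64102851  200.28631654]
```

View pics/top0.png

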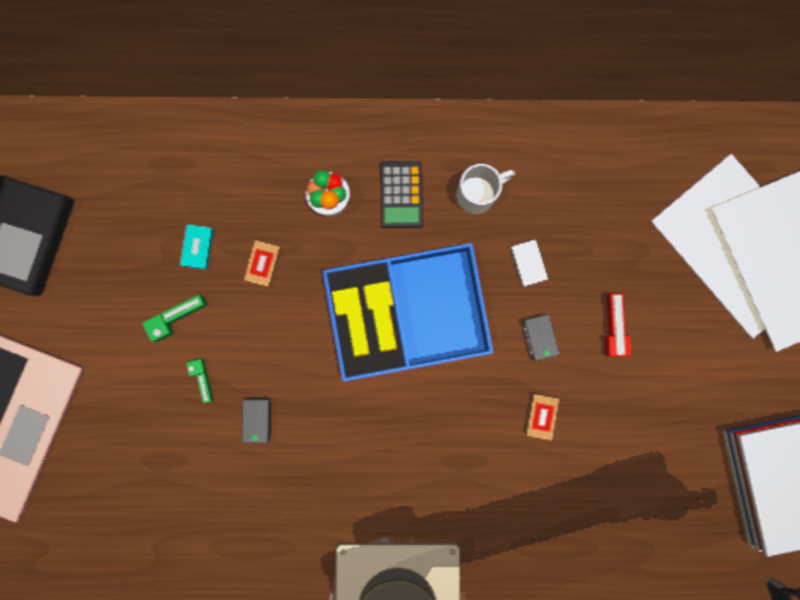

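View pics/side0.png

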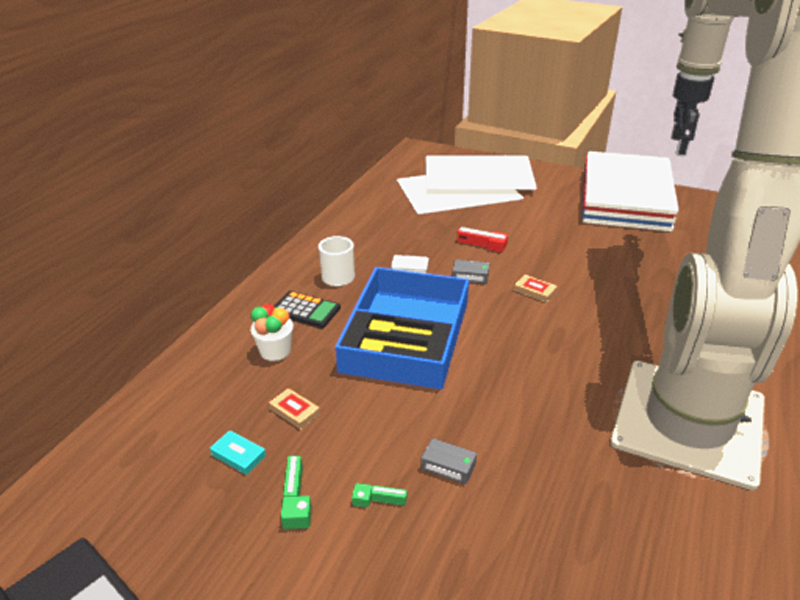

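The top picture (800x600) shows the box at (408,312), with the bay on the right and the foam on the left. The docks are at (541,337) and (256,420), the staples at (262,263) and (543,417), and the only case at (530,263). The stapler is at (618,325) and the larger punch at (174,317). The small punch at (200,380) and the turquoise box at (196,247) are decoys. I'll fit known silhouettes to get the poses.

```bash
cat > vis.py <<'E'
from bench import *
import cv2,numpy as np
from scipy.optimize import minimize
def rect(x0,x1,y0,y1,z0,z1): return [(x,y,z) for x in(x0,x1) for y in(y0,y1) for z in(z0,z1)]
def box(l,w,h): return [rect(-l/2,l/2,-w/2,w/2,0,h)]
SH=dict(dock=box(80,48,30),staples=box(80,48,18),case=box(80,48,16),kit=box(206,279,64),
 stapler=[rect(-60,20,-12,12,0,32),rect(20,60,-21,21,0,32)],
 punch=[rect(-60,20,-11,11,0,32),rect(20,60,-11,31,0,32)],
 scut=[rect(-63,23,-15,15,48,48.01),rect(17,63,-24,24,48,48.01)],
 pcut=[rect(-63,23,-14,14,48,48.01),rect(17,63,-14,34,48,48.01)])
def proj(cam,P):
    c=get_calibration(cam);T=np.asarray(c["T"]);q=(np.asarray(P,float)-T[:3,3])@T[:3,:3]
    q=q@np.asarray(c["K"]).T;return q[:,:2]/q[:,2:]
def unproj(cam,px,z):
    c=get_calibration(cam);T=np.asarray(c["T"]);d=T[:3,:3]@np.linalg.solve(c["K"],[px[0],px[1],1.])
    return T[:3,3]+d*(z-T[2,3])/d[2]
def fgmask(im,kind):
    h=cv2.cvtColor(im,cv2.COLOR_RGB2HSV).astype(int);H,S,V=h[...,0],h[...,1],h[...,2]
    if kind=="kit": m=(H>95)&(H<130)&(S>90)
    elif kind in("scut","pcut"): m=(H>22)&(H<36)&(S>150)&(V>90)
    elif kind=="stapler": m=((H<5)|(H>174))&(S>170)&(V>60)|((S<90)&(V>90))
    elif kind=="punch": m=(H>45)&(H<80)&(S>100)|((S<90)&(V>120))
    elif kind=="staples": m=(V>150)
    else: m=(S<90)
    return m.astype(np.uint8)
def comp(im,kind,seed,rad=45):
    m=fgmask(im,kind)
    w=np.zeros_like(m);cv2.circle(w,(int(seed[0]),int(seed[1])),70 if kind=="kit" else rad,1,-1);m&=w
    if kind not in("scut","pcut"): m=cv2.morphologyEx(m,cv2.MORPH_CLOSE,np.ones((3,3)))
    n,l,st,ce=cv2.connectedComponentsWithStats(m,connectivity=4)
    k=[i for i in range(1,n) if st[i,4]>25]
    d=lambda i:np.min(np.hypot(*(np.argwhere(l==i)[:,::-1]-seed).T))
    i=min(k,key=lambda i:(d(i)-min(st[i,4],300)/100));m=(l==i).astype(np.uint8)
    c,_=cv2.findContours(m,cv2.RETR_EXTERNAL,cv2.CHAIN_APPROX_NONE);cv2.drawContours(m,c,-1,1,-1)
    return m
def render(cam,kind,p,z0,shape,U=4):
    R=np.array([[np.cos(p[2]),-np.sin(p[2])],[np.sin(p[2]),np.cos(p[2])]])
    o=np.zeros((shape[0]*U,shape[1]*U),np.uint8)
    for b in SH[kind]:
        P=np.array(b,float);P[:,:2]=P[:,:2]@R.T+p[:2];P[:,2]+=z0
        q=(proj(cam,P)+.5)*U-.5
        cv2.fillConvexPoly(o,np.round(cv2.convexHull(q.astype(np.float32))*16).astype(np.int32),1,shift=4)
    return o
def fit(cam,im,kind,seed,z0=0,yaws=None,rad=45):
    """returns x,y,yaw,IoU of the thing whose silhouette is near pixel seed"""
    m=comp(im,kind,seed,rad);U=4
    ys,xs=np.nonzero(m);a,b,c,d=max(xs.min()-12,0),xs.max()+12,max(ys.min()-12,0),ys.max()+12
    M=cv2.resize(m[c:d,a:b],None,fx=U,fy=U,interpolation=cv2.INTER_NEAREST)
    def f(p):
        r=render(cam,kind,p,z0,m.shape)[c*U:d*U,a*U:b*U];return 1-(r&M).sum()/max((r|M).sum(),1)
    hz=z0+{"kit":32,"scut":48,"pcut":48,"dock":15,"stapler":16,"punch":16}.get(kind,9)
    c0=unproj(cam,(xs.mean(),ys.mean()),hz)[:2];best=None
    if yaws is None: yaws=np.arange(0,2*np.pi if kind in("stapler","punch") else np.pi,np.pi/8)
    for y in yaws:
        s=minimize(f,[c0[0],c0[1],y],method="Nelder-Mead",options=dict(initial_simplex=[[c0[0],c0[1],y],[c0[0]+8,c0[1],y],[c0[0],c0[1]+8,y],[c0[0],c0[1],y+.25]],xatol=.02,fatol=1e-4,maxiter=150))
        if best is None or s.fun<best.fun: best=s
    return np.r_[best.x,1-best.fun],m
E
cat > look.py <<'E'
from vis import *
im=grab_frame("top");ov=im.copy()
S=dict(kit=("kit",408,312),dock1=("dock",541,337),dock2=("dock",256,420),staples1=("staples",262,263),staples2=("staples",543,417),case1=("case",530,263),stapler=("stapler",618,325),punch=("punch",174,317),scut=("scut",380,315),pcut=("pcut",352,322))
for n,(k,u,v) in S.items():
    yw=[.1,.25] if k in("kit","scut","pcut") else None
    r,m=fit("top",im,k,(u*.64,v*.64),yaws=yw,rad=25 if 'cut' in k else 45);print(n,np.round(r,3),m.sum())
    o=render("top",k,r,0,m.shape,4);c,_=cv2.findContours(o,0,2)
    if n=="kit": ov=cv2.resize(ov,None,fx=4,fy=4,interpolation=cv2.INTER_CUBIC) if ov.shape[0]<400 else ov
    cv2.drawContours(ov,c,-1,(255,0,255),1)
cv2.imwrite("pics/fit.png",cv2.resize(ov[500:1240,300:1700][:,:,::-1],(800,423),interpolation=cv2.INTER_AREA))
for q in["stapler_cutout","stapler_cutout_head","punch_cutout","punch_cutout_head","bay","stapler_center","stapler_head","punch_center","punch_head"]:
    z=16 if q.startswith(("stapler_c","punch_c","stapler_h","punch_h")) and "cutout" not in q else 4 if q=="bay" else 48
    for t in tip_of("top",q)[:2]: print(q,round(t["p"],2),np.round(unproj("top",t["location"],z),1))
E
time python3 look.py
```

```text
kit [ 5.50768e+02 -1.61160e+01  1.87000e-01  9.88000e-01] 7049
dock1 [ 5.04745e+02 -2.71033e+02  2.42000e-01  9.46000e-01] 490
dock2 [3.46103e+02 2.68216e+02 2.00000e-02 9.29000e-01] 500
staples1 [645.016 265.209   2.897   0.918] 440Traceback (most recent call last):
  File "look.py", line 6, in <module>
    r,m=fit("top",im,k,(u*.64,v*.64),yaws=yw,rad=25 if 'cut' in k else 45);print(n,np.round(r,3),m.sum())
        ~~~^^^^^^^^^^^^^^^^^^^^^^^^^^^^^^^^^^^^^^^^^^^^^^^^^^^^^^^^^^^^^^^
  File "vis.py", line 55, in fit
    s=minimize(f,[c0[0],c0[1],y],method="Nelder-Mead",options=dict(initial_simplex=[[c0[0],c0[1],y],[c0[0]+8,c0[1],y],[c0[0],c0[1]+8,y],[c0[0],c0[1],y+.25]],xatol=.02,fatol=1e-4,maxiter=150))
    res = _minimize_neldermead(fun, x0, args, callback, bounds=bounds,
                               **options)
    fxc = func(xc)
    fx = function(np.copy(x), *(wrapper_args + args))
  File "vis.py", line 50, in f
    r=render(cam,kind,p,z0,m.shape)[c*U:d*U,a*U:b*U];return 1-(r&M).sum()/max((r|M).sum(),1)
      ~~~~~~^^^^^^^^^^^^^^^^^^^^^^^
  File "vis.py", line 41, in render
    q=(proj(cam,P)+.5)*U-.5
       ~~~~^^^^^^^
  File "vis.py", line 12, in proj
    c=get_calibration(cam);T=np.asarray(c["T"]);q=(np.asarray(P,float)-T[:3,3])@T[:3,:3]
ValueError: time passes only in moves, steps and waits

real	0m6.606s
user	0m4.308s
sys	0m0.373s
```

get_calibration is rate-limited between steps, so I'll cache it.

```bash
python3 - <<'E'
s=open('vis.py').read()
s=s.replace("def proj(","CAL={n:get_calibration(n) for n in('top','side')}\ndef proj(",1).replace("c=get_calibration(cam)","c=CAL[cam]")
open('vis.py','w').write(s)
E
python3 look.py
```

```text
kit [ 5.50865e+02 -1.60630e+01  1.87000e-01  9.88000e-01] 7050
dock1 [ 5.04745e+02 -2.71033e+02  2.42000e-01  9.46000e-01] 490
dock2 [3.46843e+02 2.67448e+02 1.80000e-02 9.27000e-01] 499
staples1 [645.016 265.209   2.897   0.918] 440
staples2 [ 3.52314e+02 -2.75708e+02 -1.86000e-01  9.16000e-01] 453
case1 [ 6.48515e+02 -2.53009e+02  2.94000e-01  9.22000e-01] 504
stapler [ 529.096 -416.983    3.155    0.839] 478
punch [547.464 425.786   2.026   0.857] 460
scut [5.42013e+02 3.05910e+01 1.96000e-01 9.28000e-01] 596
pcut [5.32648e+02 7.96840e+01 1.72000e-01 9.37000e-01] 571
stapler_cutout 0.69 [547.7  40.3  48. ]
stapler_cutout_head 0.83 [586.8  35.   48. ]
punch_cutout 0.64 [529.8  83.4  48. ]
punch_cutout_head 0.78 [569.9  87.2  48. ]
punch_cutout_head 0.52 [550.9 412.9  48. ]
bay 0.71 [560.  -66.4   4. ]
stapler_center 0.89 [ 531.  -405.9   16. ]
stapler_center 0.43 [ 646.9 -248.8   16. ]
stapler_head 0.68 [ 488.3 -415.4   16. ]
punch_center 0.79 [412.2 363.7  16. ]
punch_center 0.55 [551.2 417.   16. ]
punch_head 0.87 [528.1 465.6  16. ]
punch_head 0.45 [557. -64.  16.]
```

View pics/fit.png

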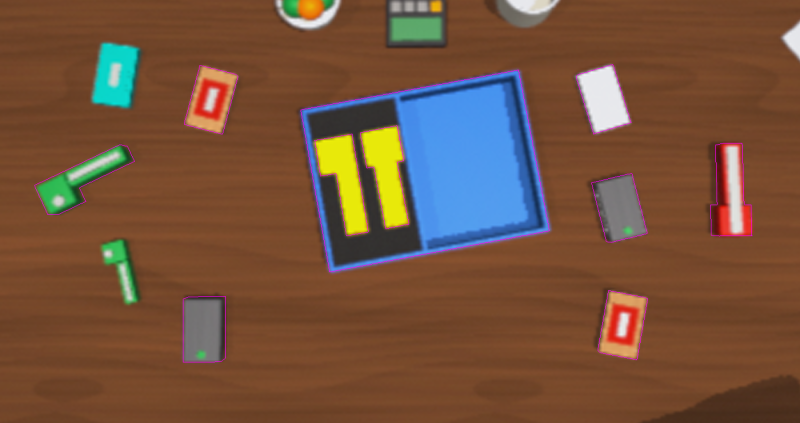

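The fits sit on the outlines. Both cutouts come out at x≈0 in the box frame (y = 47.5 and 97.4), which matches the stated geometry. I'll do the docks first and use the placed docks to check the camera-to-robot bias.

```bash
cat > arm.py <<'E'
from vis import *
from scipy.spatial.transform import Rotation as Ro
KIT=np.array([550.9,-16.1]);KY=.187
def kitpt(x,y): return KIT+np.array([[np.cos(KY),-np.sin(KY)],[np.sin(KY),np.cos(KY)]])@[x,y]
BAY=lambda x,y:kitpt(x,y-59.5)
def ori(yaw): # tool down, closing line along item y
    return (Ro.from_euler("z",yaw)*Ro.from_euler("x",np.pi)).as_rotvec()
def feasible(xy,yaw,zs=(200,60)): return all(solve_ik([*xy,z],ori(yaw)) is not None for z in zs)
def pick(xy,yaw,z,place_xy,place_yaw,flipok,force=80,up=200):
    """grip at xy; returns the tool yaw to use at the place"""
    q=np.array(read_state()["joint_pos"]);c=[]
    for f in(0,np.pi):
        for g in((0,np.pi) if flipok else (f,)):
            a=solve_ik([*xy,up],ori(yaw+f));b=solve_ik([*place_xy,up],ori(place_yaw+g))
            if a is not None and b is not None and feasible(xy,yaw+f) and feasible(place_xy,place_yaw+g):
                c.append((np.abs(np.array(a)-q).max()+np.abs(np.array(b)-a).max(),f,g))
    _,f,g=min(c)
    gripper_open()
    move_to([*xy,up],ori(yaw+f));servo_line([*xy,z],speed=120)
    clamp(force);s=read_state();g0=s["finger_gap"];w=s["force"][2]
    servo_line([*xy,up]);s=read_state()
    print("picked gap",round(g0,3),round(s["finger_gap"],3),"dF",np.round(s["force"][2]-w,1),"t",round(s["clock"],1))
    return place_yaw+g
def place(xy,yaw,z,up=200,ft=12):
    move_to([*xy,up],ori(yaw));print("gap over place",round(read_state()["finger_gap"],3))
    servo_line([*xy,z+15],speed=150);hit=servo_line([*xy,z],speed=30,until_force=ft)
    s=read_state();print("down",hit,np.round(s["tool_pos"],1),"gap",round(s["finger_gap"],3))
    gripper_open();servo_line([*xy,up]);print("t",round(read_state()["clock"],1))
E
cat > s1.py <<'E'
from arm import *
t=BAY(-46,0)
y=pick([504.7,-271.0],.242,2,t,KY,True,100);place(t,y,6.5)
im=grab_frame("top");cv2.imwrite("pics/p1.png",cv2.resize(im[120:280,140:400,::-1],(780,480),interpolation=cv2.INTER_CUBIC))
px=proj("top",[[*t,34]])[0];r,m=fit("top",im,"dock",px,4,[KY],30);print("want",np.round(t,1),"got",np.round(r,3))
E
python3 s1.py
```

```text
picked gap 0.002 -0.003 dF -0.8 t 6.7
gap over place -0.004
down False [516.7 -83.1   6.4] gap 0.004
t 11.7
want [516.8 -83.1] got [ 5.26725e+02 -1.29361e+02  3.52000e-01  2.41000e-01]
```

View pics/p1.png

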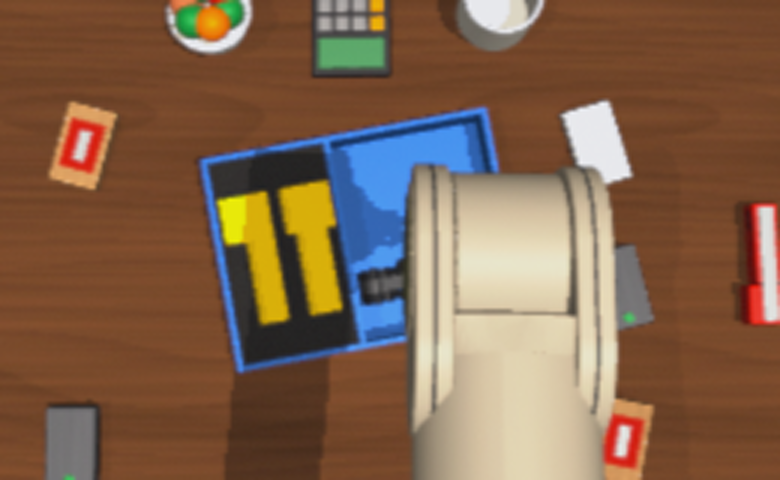

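The gripper closed on nothing. The dock is still at crop (630,285), which is its original place, and the arm hides the bay. A side view should tell me why.

```bash
python3 - <<'E'
from arm import *
s=read_state();print({k:np.round(s[k],3) for k in("tool_pos","eef_rot","joint_pos","force","finger_gap","clock")})
im=grab_frame("side");P=s["tool_pos"];R=Ro.from_rotvec(s["eef_rot"]).as_matrix();print(R.round(2))
big=cv2.resize(im,None,fx=1.56,fy=1.56,interpolation=cv2.INTER_CUBIC)
for p in(P,P-19*R[:,2],P-100*R[:,2],P+40*R[:,1]):
    u=proj("side",[p])[0]*1.56;cv2.circle(big,tuple(int(v) for v in u),3,(255,0,255),-1)
    print(proj("top",[p]).round())
cv2.imwrite("pics/s2.png",big[:,:,::-1])
E
```

```text
{'tool_pos': array([516.299, -83.079, 199.106]), 'eef_rot': array([-3.127e+00, -2.930e-01,  2.000e-03]), 'joint_pos': array([ 0.555,  0.148, -0.527,  1.707,  0.076,  1.309, -1.371]), 'force': array([ 0.273,  0.48 , -0.095]), 'finger_gap': np.float64(1.002), 'clock': np.float64(11.733)}
[[ 0.98  0.19 -0.  ]
 [ 0.19 -0.98  0.  ]
 [-0.   -0.   -1.  ]]
[[288. 210.]]
[[288. 210.]]
[[291. 209.]]
[[303. 207.]]
```

View pics/s2.png

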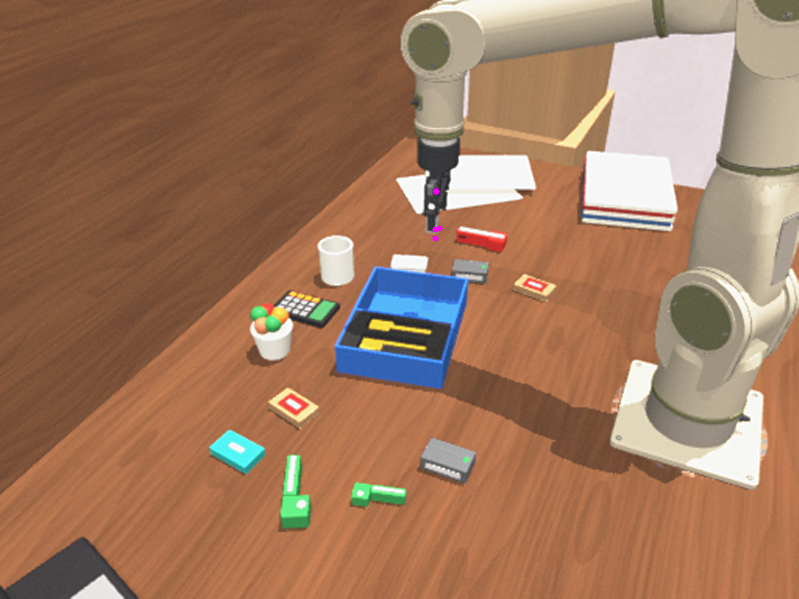

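```bash
python3 - <<'E'
from arm import *
ims={n:grab_frame(n) for n in("top","side")}
print("side fit",fit("side",ims["side"],"dock",(301,174),0,rad=30)[0].round(2))
for n in ims:
    for t in tip_of(n,"dock1_center")[:3]: print(n,t["p"],np.round(unproj(n,t["location"],15),1))
p=unproj("side",(490/1.56,243/1.56),16);print("stapler side",p)
move_to([504.7,-271.0,200],ori(.242));servo_line([504.7,-271.0,45]);print(read_state()["tool_pos"])
im=grab_frame("side");cv2.imwrite("pics/s3.png",cv2.resize(im[100:240,220:400,::-1],(720,560),interpolation=cv2.INTER_CUBIC))
E
```

```text
side fit [ 5.0545e+02 -2.6850e+02  2.7000e-01  8.3000e-01]
top 0.73 [ 512.6 -264.8   15. ]
top 0.72 [ 644.3 -245.4   15. ]
top 0.6 [534.9  84.8  15. ]
side 0.61 [ 504.3 -281.1   15. ]
stapler side [ 500.07236576 -399.60335578   16.        ]
[ 505.3581965  -271.20001532   45.98042606]
```

View pics/s3.png

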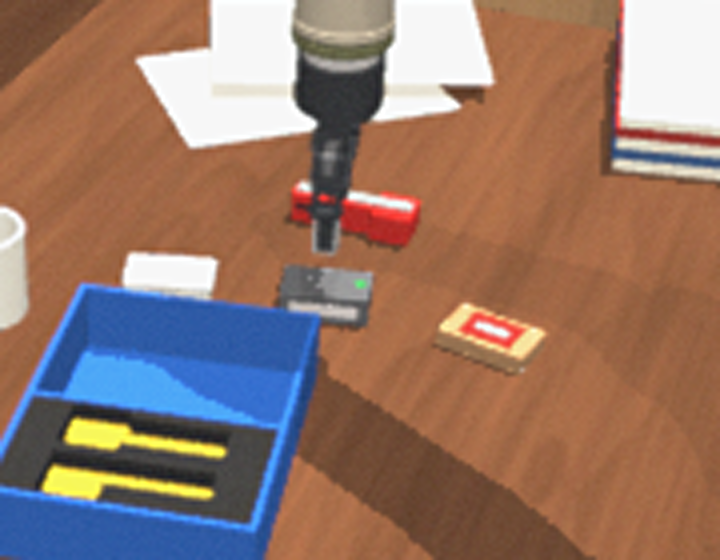

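The gripper stands over the dock as intended. I'll go down and check each reading.

```bash
python3 - <<'E'
from arm import *
st=lambda n:(lambda s:print(n,np.round(s["tool_pos"],1),round(s["finger_gap"],3),np.round(s["force"],1),np.round(s["finger_force"],1),round(s["clock"],2)))(read_state())
st("a");print(servo_line([504.7,-270,3],speed=80));st("down")
clamp(80);st("clamp");hold(.5);st("hold")
im=grab_frame("side");cv2.imwrite("pics/s4.png",cv2.resize(im[100:240,220:400,::-1],(720,560),interpolation=cv2.INTER_CUBIC))
E
```

```text
a [ 505.4 -271.2   46. ] 1.003 [ 0.2 -0.6 -0.9] 0.0 13.99
False
down [ 504.8 -270.     3. ] 1.0 [-0.4 -0.2  1. ] 0.0 14.67
clamp [ 504.7 -270.     3. ] 0.0 [ 0.1  0.  -0.6] 0.0 15.43
hold [ 504.7 -270.     3. ] 0.001 [ 0.6  0.3 -0.2] 0.0 15.93
```

View pics/s4.png

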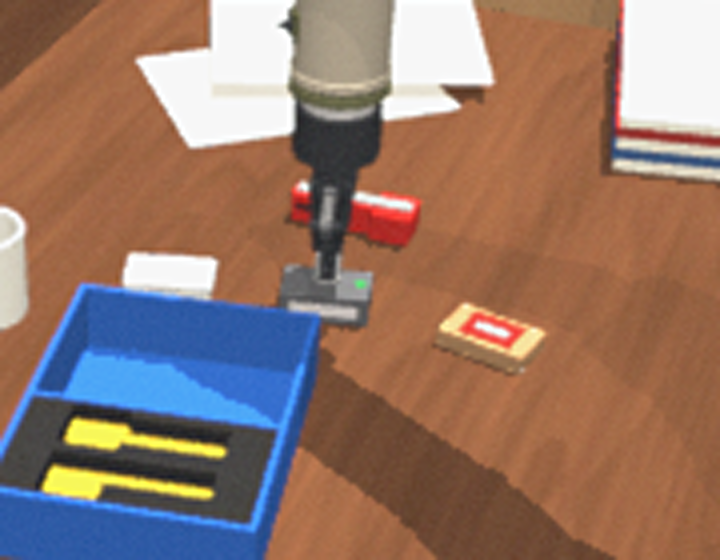

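```bash
python3 - <<'E'
from arm import *
c=lambda p:((proj("side",[p])[0]-[220,100])*4).round()
for n,p in dict(open_near=(494,-228,58),open_far=(515,-314,58),closed=(504.7,-270,3),closed30=(504.7,-270,33),docktop=(504.7,-270,30)).items(): print(n,c(p))
print(servo_line([504.7,-270,120]));print(servo_line([440,-190,120]))
hold(.3)
a=grab_frame("side");b=grab_frame("top");print(read_state()["tool_pos"],proj("side",[[440,-190,120]]),proj("top",[[440,-190,120]]))
cv2.imwrite("pics/s5.png",np.hstack([cv2.resize(a[60:240,220:420,::-1],(500,450)),cv2.resize(b[150:285,260:350,::-1],(300,450))]))
E
```

```text
open_near [322. 278.]
open_far [333. 225.]
closed [324. 304.]
closed30 [326. 276.]
docktop [325. 278.]
False
False
[ 440.08055274 -190.11482431  119.90212139] [[313.12393715 163.1116566 ]] [[324.58471626 239.06667911]]
```

View pics/s5.png

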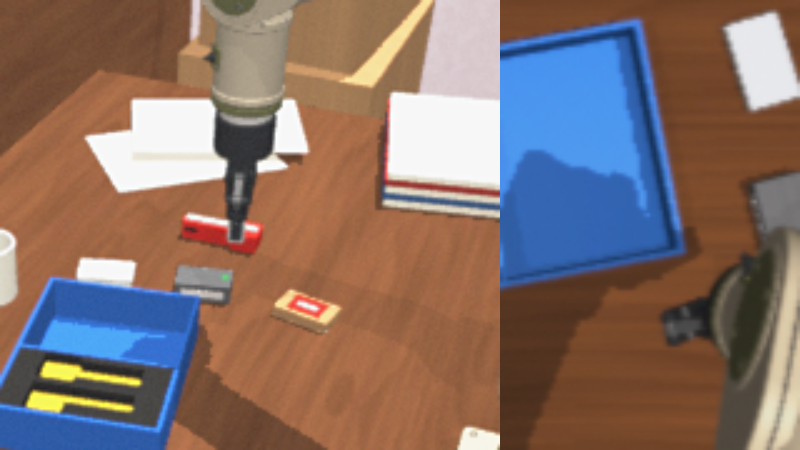

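```bash
python3 - <<'E'
from arm import *
# held-out check of tool frame: dark gripper pixels, triangulate tip from both views
def ray(n,px):
    T=np.asarray(CAL[n]["T"]);d=T[:3,:3]@np.linalg.solve(CAL[n]["K"],[*px,1.]);return T[:3,3],d/np.linalg.norm(d)
def tri(a,b):
    (o,d),(p,e)=ray("top",a),ray("side",b);s=np.linalg.lstsq(np.c_[d,-e],p-o,rcond=None)[0];return o+d*s[0],p+e*s[1]
print("tip tri",tri((311.6,247.6),(314.4,157.2)))
s=read_state();print(s["tool_pos"],s["eef_rot"],np.round(s["joint_pos"],3))
print("base px",proj("top",[[0,0,0],[-80,80,0],[80,80,0],[80,-80,0]]).round(),proj("side",[[0,0,0],[80,80,0],[80,-80,0]]).round())
a=grab_frame("top");cv2.imwrite("pics/s6.png",np.hstack([cv2.resize(a[200:270,280:380,::-1],(500,350),interpolation=cv2.INTER_CUBIC),cv2.resize(grab_frame("side")[100:170,290:340,::-1],(250,350),interpolation=cv2.INTER_CUBIC)]))
E
```

```text
tip tri (array([ 420.89912928, -147.32464526,  171.41499732]), array([ 424.49176014, -145.97859293,  170.94483916]))
[ 440.08055274 -190.11482431  119.90212139] [-3.11843425e+00 -3.78844257e-01  1.18661778e-04] [ 0.731  0.106 -0.438  1.918  0.049  1.128 -1.055]
base px [[254. 387.]
 [227. 415.]
 [227. 359.]
 [281. 359.]] [[440. 269.]
 [405. 280.]
 [415. 242.]]
```

View pics/s6.png

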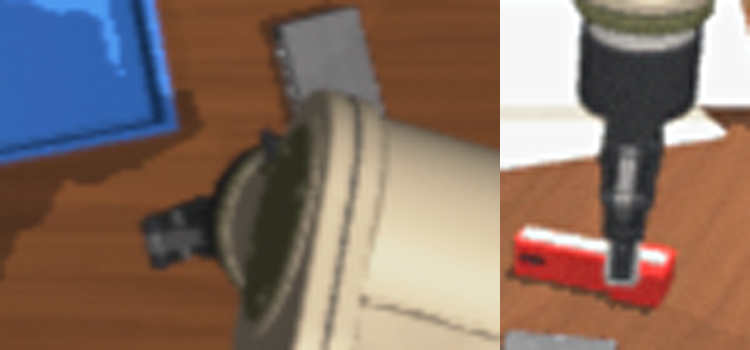

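The evidence says the fingertip isn't where `tool_pos` says. Triangulating the two views puts it about 50 mm higher and about 45 mm off sideways, which would explain closing on air above the dock. I'll test this physically by probing the bare desk with shut fingers. True z there is 0.

```bash
python3 - <<'E'
from arm import *
print("init proj side",proj("side",[[144.7,-607.6,200.3]]))
print(servo_line([440,-190,20],speed=150))
try: print("contact",servo_line([440,-190,-70],speed=40,until_force=5))
except Exception as e: print(repr(e))
s=read_state();print(np.round(s["tool_pos"],1),np.round(s["force"],1),s["clock"])
a=grab_frame("top");b=grab_frame("side");print(proj("top",[s["tool_pos"]]),proj("side",[s["tool_pos"]]))
cv2.imwrite("pics/s7.png",np.hstack([cv2.resize(a[200:270,280:380,::-1],(500,350),interpolation=cv2.INTER_CUBIC),cv2.resize(b[120:190,290:340,::-1],(250,350),interpolation=cv2.INTER_CUBIC)]))
E
```

```text
init proj side [[430.66548033 104.73524445]]
False
contact True
[ 439.9 -190.   -30.2] [-2.7  1.8 12.6] 20.3583
[[316.06008126 236.35254084]] [[310.21559519 200.07021817]]
```

View pics/s7.png

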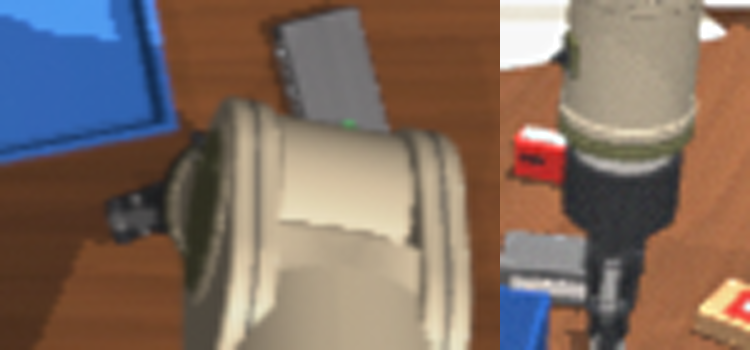

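Contact came at reported z = -30, with the tip near top px (303,244) against a predicted (316,236). So the reported tool pose differs from the real one by about (-20,+38,+30) mm. I need to know whether that error belongs to the tool (turns with wrist yaw) or to the arm. I'll test several yaws and positions on one contact sheet.

```bash
python3 - <<'E'
from arm import *
servo_line([440,-190,60]);rows=[]
def snap(tag):
    hold(.2);s=read_state();P=s["tool_pos"];R=Ro.from_rotvec(s["eef_rot"]).as_matrix();o=[]
    print(tag,np.round(P,1),np.round(s["joint_pos"],3))
    for n,(w,h) in(("top",(50,40)),("side",(50,40))):
        im=grab_frame(n);np.save(f"pics/{tag}_{n}.npy",im);u=proj(n,[P])[0];c=u.round().astype(int)
        x0,y0=np.clip(c[0]-w//2,0,512-w),np.clip(c[1]-h//2,0,384-h)
        t=cv2.resize(im[y0:y0+h,x0:x0+w],None,fx=4,fy=4,interpolation=cv2.INTER_CUBIC)
        for p in (P,P-100*R[:,2]): 
            v=proj(n,[p])[0];cv2.circle(t,tuple(int(k) for k in (v-[x0,y0]+.5)*4),3,(255,0,255),-1)
        o.append(t)
    rows.append(np.vstack(o))
snap("a")
for t,p,y in(("b",[440,-190,60],.242+1.3),("c",[440,-190,60],.242-1.3),("d",[440,190,60],0)):
    if solve_ik(p,ori(y)) is None: print(t,"no ik");continue
    move_to([p[0],p[1],200],ori(y)) if t=="d" else None
    move_to(p,ori(y));snap(t)
cv2.imwrite("pics/s8.png",np.hstack(rows)[:,:,::-1]);print(read_state()["clock"])
E
```

```text
a [ 439.4 -189.7   59. ] [ 0.72   0.182 -0.438  1.979  0.091  1.002 -1.09 ]
b [ 440. -190.   60.] [ 0.838  0.196 -0.567  1.974  0.124  1.006  0.184]
c [ 440. -190.   60.] [ 0.601  0.168 -0.309  1.985  0.06   0.997 -2.366]
d [441.5 190.3  61.7] [ 0.244  0.238 -0.813  1.962  0.204  1.021 -2.233]
27.875
```

View pics/s8.png

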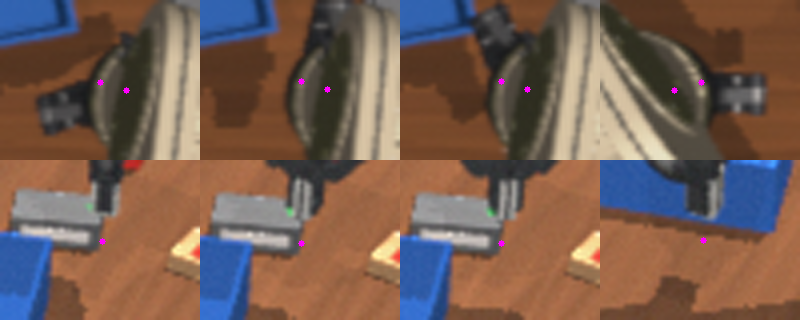

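All four yaws, left and right, show the same thing: the fingers are directly under the reported TCP in the side view's columns, but about 27 mm too high. The probe gave 30 mm. So the real fingertips end about 30 mm short of the stated TCP, along the tool axis only. The black part sticking out in the top view is the gripper body. I'll shift my z commands by -29.5 and retry.

```bash
sed -i 's/zs=(200,60)/zs=(170,-26)/; s/^KIT=/DZ=-29.5 # fingertips end 30 mm short of the reported TCP (probed on the desk)\nKIT=/; s/\[\*xy,z\],speed=120/[*xy,z+DZ],speed=120/; s/\[\*xy,z+15\]/[*xy,z+DZ+15]/; s/\[\*xy,z\],speed=30/[*xy,z+DZ],speed=30/; s/up=200/up=170/g' arm.py
cat > s1.py <<'E'
from arm import *
move_to([440,190,180],ori(0)) 
im=grab_frame("top");r,_=fit("top",im,"dock",(346,215.7));print(r.round(2))
t=BAY(-46,0)
y=pick(r[:2],r[2],1,t,KY,True,100)
if read_state()["finger_gap"]>.3: place(t,y,6)
E
python3 s1.py
```

```text
[ 5.0459e+02 -2.7122e+02  2.5000e-01  9.5000e-01]
picked gap 0.545 0.543 dF -12.6 t 34.7
gap over place 0.539
down True [516.3 -83.2 -23.9] gap 0.547
t 39.3
```

The dock is gripped and placed, so the offset is confirmed. Next is the second dock. While the arm is away I'll measure the first one.

```bash
cat > s2.py <<'E'
from arm import *
t=BAY(46,0);t1=BAY(-46,0)
r=[346.5,267.9,.019]
y=pick(r[:2],r[2],1,t,KY,True,100)
im=grab_frame("top")
q,_=fit("top",im,"dock",proj("top",[[*t1,34]])[0],4,[KY],22);print("dock1 want",t1.round(1),"got",q.round(2))
if read_state()["finger_gap"]>.3: place(t,y,6)
move_to([420,-150,180],ori(0))
im=grab_frame("top")
for w in(t1,t):
    q,_=fit("top",im,"dock",proj("top",[[*w,34]])[0],4,[KY],22);print("want",w.round(1),"got",q.round(2))
for n,k,px in(("st1","staples",(262,263)),("st2","staples",(543,417)),("case","case",(530,263)),("stapler","stapler",(618,325)),("punch","punch",(174,317))):
    print(n,fit("top",im,k,np.array(px)*.64)[0].round(2))
E
python3 s2.py
```

```text
picked gap 0.545 0.544 dF -17.8 t 44.7
dock1 want [516.8 -83.1] got [ 5.1601e+02 -8.2550e+01  1.8000e-01  9.2000e-01]
gap over place 0.54
down True [606.7 -66.1 -23.7] gap 0.545
t 50.1
want [516.8 -83.1] got [ 5.1571e+02 -8.2760e+01  1.9000e-01  9.0000e-01]
want [607.2 -66. ] got [ 6.0565e+02 -6.5910e+01  1.8000e-01  9.0000e-01]
st1 [645.02 265.21   2.9    0.92]
st2 [ 3.0208e+02 -3.4299e+02 -1.0000e-02  1.3000e-01]
case [ 6.4852e+02 -2.5301e+02  2.9000e-01  9.2000e-01]
stapler [ 529.07 -417.02    3.16    0.84]
punch [547.47 426.5    2.02   0.85]
```

Both docks are flat within about 1.5 mm of target. Next come the staples and the case.

```bash
cat > s3.py <<'E'
from arm import *
a=BAY(46,0);b=BAY(-46,0)
ok=lambda:read_state()["finger_gap"]>.3
y=pick([645,265.2],2.9,0,a,KY,True,60)
im=grab_frame("top");s2,_=fit("top",im,"staples",np.array((543,417))*.64);c,_=fit("top",im,"case",np.array((530,263))*.64);print(s2.round(2),c.round(2))
assert ok();place(a,y,34.5,ft=6)
y=pick(s2[:2],s2[2],0,b,KY,True,60);assert ok();place(b,y,34.5,ft=6)
y=pick(c[:2],c[2],0,a,KY,True,40);assert ok();place(a,y,52.5,ft=5)
move_to([440,190,180],ori(0))
im=grab_frame("top");cv2.imwrite("pics/p3.png",cv2.resize(im[110:290,90:420,::-1],(800,436),interpolation=cv2.INTER_CUBIC))
E
python3 s3.py
```

```text
picked gap 0.546 0.545 dF -7.2 t 56.6
[ 352.28 -276.8     2.95    0.89] [ 648.47 -252.9     3.44    0.92]
gap over place 0.546
down True [606.8 -66.2   5. ] gap 0.544
t 61.3
picked gap 0.545 0.548 dF -13.5 t 66.5
gap over place 0.543
down True [516.5 -83.2   5.1] gap 0.543
t 70.9
picked gap 0.55 0.551 dF -3.2 t 75.7
gap over place 0.553
down True [606.8 -66.1  22.9] gap 0.545
t 79.7
```

View pics/p3.png

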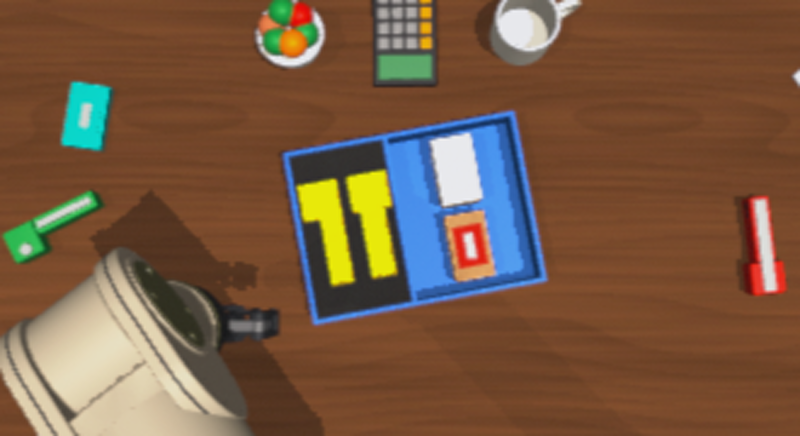

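The bay is right: two staples on the docks, with the case on one of them at crop (457,170). Now I'll re-measure both tools in both cameras.

```bash
cat > s4.py <<'E'
from arm import *
im=grab_frame("top");si=grab_frame("side")
for k,px in(("stapler",(618,325)),("punch",(174,317))):
    r,m=fit("top",im,k,np.array(px)*.64);print(k,r.round(3),m.sum())
    u=proj("side",[[r[0],r[1],16]])[0];q,m2=fit("side",si,k,u,yaws=[r[2]],rad=35);print(" side",q.round(3),m2.sum())
    o=render("top",k,r,0,m.shape);ys,xs=np.nonzero(m);a,b=int(xs.mean())-22,int(ys.mean())-22
    cr=cv2.resize(im[b:b+44,a:a+44],None,fx=8,fy=8,interpolation=cv2.INTER_CUBIC)
    for mm,col in((cv2.resize(o,None,fx=2,fy=2,interpolation=0),(255,0,255)),(cv2.resize(m,None,fx=8,fy=8,interpolation=0),(0,255,255))):
        c,_=cv2.findContours(np.ascontiguousarray(mm[b*8:b*8+352,a*8:a*8+352]),0,2);cv2.drawContours(cr,c,-1,col,1)
    cv2.imwrite(f"pics/z_{k}.png",cr[:,:,::-1])
cv2.imwrite("pics/z.png",np.hstack([cv2.imread("pics/z_stapler.png"),cv2.imread("pics/z_punch.png")]))
E
python3 s4.py
```

```text
stapler [ 519.503 -445.225    3.261    0.845] 494
 side [ 519.948 -443.326    3.259    0.887] 329
punch [547.464 425.786   2.026   0.857] 460
 side [548.243 426.797   2.061   0.893] 641
```

View pics/z.png

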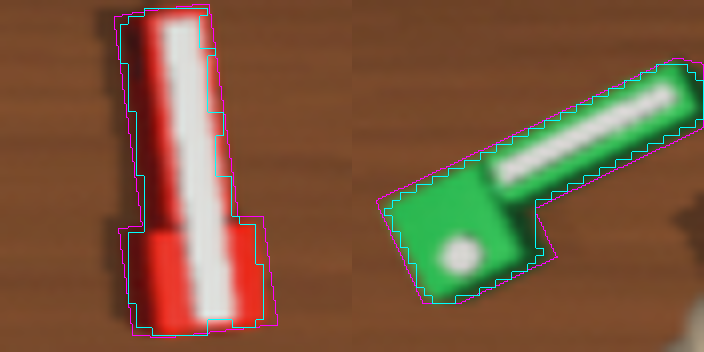

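The stapler has been knocked aside and now reads (519.7,-444.3,3.26). The overlays sit well on both tools and the two cameras agree within 2 mm. I'll seat the stapler, gripping high so the fingers stay above the foam.

```bash
cat > s5.py <<'E'
from arm import *
t=kitpt(0,47.5)
y=pick([519.7,-444.3],3.26,19,t,KY,False,80)
assert read_state()["finger_gap"]>.1
move_to([*t,170],ori(y));print("gap",read_state()["finger_gap"])
servo_line([*t,90+DZ]);hit=servo_line([*t,67+DZ],speed=25,until_force=8)
s=read_state();print(hit,np.round(s["tool_pos"]-[*t,DZ],1),np.round(s["force"],1),s["finger_gap"],s["clock"])
E
python3 s5.py
```

```text
picked gap 0.256 0.251 dF -6.0 t 87.1
gap 0.24617538321856086
True [-0.3 -0.  67.3] [-0.6 -0.6  5.1] 0.25221496609433264 91.05
```

It went fully home, with TCP 67.3 against a target of 67. I'll release it, then pick the punch gripped higher and let it go 6 mm early, so the opening fingers clear the seated stapler.

```bash
cat > s6.py <<'E'
from arm import *
t=kitpt(0,47.5);gripper_open();servo_line([*t,170])
t=kitpt(0,97.4)
im=grab_frame("top");r,_=fit("top",im,"punch",(174*.64,317*.64));print(r.round(3))
xy=np.array([547.8,426.3]);yaw=2.04
if np.hypot(*(r[:2]-xy))>4 or abs(r[2]-yaw)>.1: xy,yaw=r[:2]+[.4,.4],r[2]
y=pick(xy,yaw,23,t,KY,False,80)
assert read_state()["finger_gap"]>.1
move_to([*t,170],ori(y));print("gap",read_state()["finger_gap"])
servo_line([*t,94+DZ]);hit=servo_line([*t,77+DZ],speed=25,until_force=8)
s=read_state();print(hit,np.round(s["tool_pos"]-[*t,DZ],1),np.round(s["force"],1),s["finger_gap"],s["clock"])
E
python3 s6.py
```

```text
[546.693 426.128   2.045   0.856]
picked gap 0.224 0.228 dF -6.1 t 98.0
gap 0.22894522137233886
False [ 0.1  0.1 77.1] [ 0.6 -1.  -1.4] 0.22360940613315705 101.0167
```

```bash
cat > s7.py <<'E'
from arm import *
t=kitpt(0,97.4);gripper_open();servo_line([*t,130+DZ]);clamp(20)
print(servo_line([*t,78+DZ],speed=30,until_force=6),read_state()["tool_pos"][2]-DZ)
servo_line([*t,170]);move_to([420,-150,180],ori(0));gripper_open()
im=grab_frame("top");si=grab_frame("side")
for k,y in(("stapler",47.5),("punch",97.4)):
    w=kitpt(0,y);c=np.r_[w,80];m=im
    r,_=fit("top",im,k,proj("top",[c])[0],48,[KY],26);print(k,"want",w.round(1),KY,"got",r.round(3))
cv2.imwrite("pics/p7.png",np.hstack([cv2.resize(im[140:260,200:330,::-1],(390,360),interpolation=cv2.INTER_CUBIC),cv2.resize(si[160:260,200:310,::-1],(396,360),interpolation=cv2.INTER_CUBIC)]));print(read_state()["clock"])
E
python3 s7.py
```

```text
True 79.38231773670385
stapler want [542.1  30.6] 0.187 got [5.37179e+02 2.93980e+01 1.28000e-01 7.32000e-01]
punch want [532.8  79.6] 0.187 got [5.30799e+02 8.06100e+01 1.84000e-01 9.06000e-01]
108.475
```

View pics/p7.png

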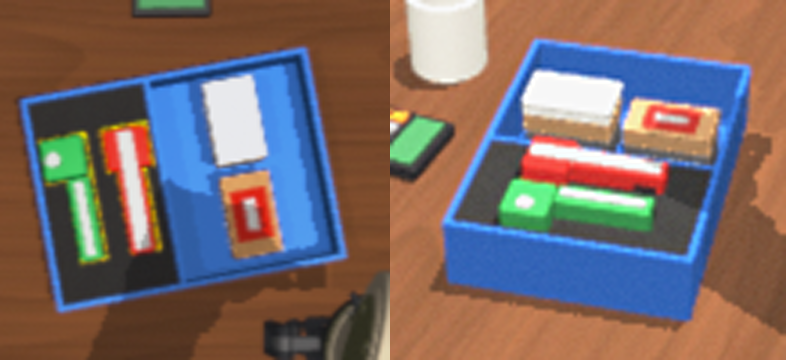

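Both tools sit level in their cutouts with yellow margin all round: the punch at left-crop (70,200), the stapler at (130,190). The bay stack is flat, the mug and calculator are still in place, and the arm is clear. Handing in.

```bash
python3 -c "
from bench import *
hold(.5);print(sign_off())"
```

```text
the job is handed in; nothing more can be done
None
```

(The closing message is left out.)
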